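# Offer an offset lever up to its checking fixture

## Robot

A 6-joint arm with a two-finger parallel gripper is mounted at the origin on a cart in front of the work surface, level with it; the furniture and walls round the work are solid. World frame = base frame: x ahead of the robot, y to its left, z up, the work surface at z = 0. Lengths are in m, angles in rad, forces in N, time in s.
With the tool pointing down it reaches from about 0.35 to 0.8 m from the base axis. Payload 7.3 kg.
Tool frame: the origin (TCP) lies midway between the tips of the shut fingers; the grasp point (between the pads) lies 19 mm behind it; z points along the fingers, y is the line along which they close (so a half turn about z gives the same grasp; the last joint's range is limited). The gripper opens to 85 mm and grips with 20 to 120 N. Pads are 22 mm wide; open, the fingers measure 114 mm over their backs; the gripper's body (76 mm by 85 mm) begins 54 mm behind the grasp point. The pads swing forward as they close: fully open they stand 13 mm farther back than shut.
Start: joints at [1.028, 0.342, 1.524, -0, 1.275, -0.146], TCP at [0.203, 0.484, 0.231] pointing down, gripper open.
Joint ranges: [-2.53, 2.53], [-0.77, 2.02], [0.04, 2.7], [-1, 4.14], [0.28, 2.66], [-3.11, 3.11]. Speed limits (rad/s): [2.57, 2.57, 3.14, 3.14, 3.14, 3.14].

## Interface

Orientations are given as [roll, pitch, yaw] about the fixed x, y, z axes, in that order (R = Rz(yaw) Ry(pitch) Rx(roll)).
In Python, from rig import env gives the robot as it stands.
- The arm moves only by the shell command python3 -m creep 'ROWS' [FORCE]. ROWS is JSON, a list of rows, each an object of numbers: "grip": the opening, from -1 (shut) to 1 (fully open); "tx", "ty", "tz": the shift along the tool's x, y, z scaled (see below); "spin": the turn about the tool's z scaled (see below). A call has 1 to 20 rows; each row is the pose to reach, as a shift and turn from the pose commanded when the call began, along the tool's axes at that moment; what a row does not reach only later rows make up. The controller multiplies each number of a shift by 80 cm and each number of a turn by pi/2 rad. A row lasts 1/8 s, in which the tool goes at most 62.5 mm and 10.7 degrees, less where a joint would pass 70% of its speed; a pose out of reach is approached as far as the arm can. A call with a number of a shift or a turn outside -1 to 1 is refused whole. A call with a gripper value outside its range is refused whole. The fingers move at their own pace and stop on an object; FORCE is the grip in N (left out, the last holds). Time passes only in rows, so rows that repeat a pose let the fingers close. It gives the time, the measured TCP pose, the force, the opening and the grip force at its end, in the units of the state.
- env.read_state(): the state, without advancing time (a new reading comes with each control period).
- env.grab_frame(name): name is "side" or "top" or "wrist"; returns the picture (400x640x3 uint8, red, green, blue); there is no depth.
- env.get_calibration(name): a dict with "fx", "fy", "cx", "cy" (pixels), "R" (3x3) and "t" (3): a world point X has camera coordinates R X + t. Camera axes: x right, y down, z forward; pixel columns grow to the right and rows downward; lengths in m; the calibration is good to about 2 mm. A picture is of the moment at which its call begins: read the wrist's pose just before it. get_calibration takes no time and is no camera call; for the wrist camera it gives the pose at the moment of the call.
- env.job_done(): hands the job in; it is judged then, once.
The state is a dict: "t": time; "joint_positions": joint angles; "dq": joint speeds; "joint_torque": joint torques, N m; "ee_pos": TCP position; "tool_rot": TCP orientation; "force": force on the tool from outside, world axes, zero at the start; "moment": the same for the moment, N m; "finger_gap": finger opening in m; "grasp_force": force on a finger pad.
Only numpy, scipy, OpenCV 4.12 (cv2) and the standard library are available. Lean on these libraries where they do the work, as an engineer would, in place of code of your own. Each camera call takes 0.05 s, during which the arm holds its last target. There are 200 camera calls.

## Task

Swing the checking fixture's hold-down strap aside towards the robot, about a right angle or more, so that the big post stands free. Then pick the offset lever up by its balance point and, keeping it level, bring it over the fixture until the tip of the big post stands inside its large bore and its small eye is straight above the small pin. Finish while still holding it there, level and still and touching nothing but the fingers, with its underside about 12 mm above the post's shoulder so that I can oil the seat; never force it against the fixture, and leave the oil bottle, hex key and V-block alone.

Things in the scene. Friction and masses are not known exactly. Their poses are not given: they have to be found in the camera images.
- fixture: Fixed checking fixture on a steel plate 250 x 76 x 14 mm. Origin on the bench under the axis of the big post; x runs along the plate from the big post to the small pin (plate from x = -86 to +164 mm), z up. The strap turns on a 24 mm pillar at x = -60 mm whose nut reaches 108 mm above the bench.
- shoulder (a point): Point on the big post's axis at the level of its shoulder, 44 mm above the bench. The shoulder is 40 mm across; above it stands the pilot, 17 mm in diameter and 30 mm long (top 74 mm above the bench, last 5 mm tapered to 11 mm). Axes as the fixture.
- pin (a point): Centre of the rest pad's top at the foot of the small pin, 44 mm above the bench, 140 mm from the big post. Pad 22 mm across; the pin is 6 mm in diameter and 6 mm tall.
- strap (a joint): Angle of the hold-down strap about its pillar, rad: 0 = over the big post, grows as it swings clockwise seen from above (towards the robot), stop at 1.9. Steel, 20 to 28 mm wide, 88 to 98 mm above the bench; under its nose a pressure pad 34 mm across, underside 82 mm above the bench (clears the bare pilot). Friction about 0.04 N m; it stays where it is left.
- knob (a point): Centre of the black hand knob on the strap's nose, 60 mm from the pillar's axis, 118 mm above the bench. Round, upright, fixed to the strap, 29 mm across its grips, from 105 to 128 mm above the bench; can be pinched from above or pushed sideways.
- lever: Offset lever, grey cast steel, loose, 0.4 to 0.65 kg, 175 mm long, lying flat. Origin on the axis of the large bore at the underside; x along the arm to the small eye, z up. Boss 44 mm in diameter, 32 mm high, through bore 24 mm; straight arm 16 mm wide (y -8 to 8), 9 to 25 mm above the underside, clear from x = 30 to 126 mm; eye 26 mm across, 28 mm high, bore 11 mm, at x = 140 mm.
- balance (a point): Balance point of the lever (its centre of mass) in the middle of the arm, 50 mm from the large bore's axis towards the eye and 16 mm above the underside.
- eye (a point): Centre of the small eye's bore at the level of the lever's underside, 140 mm from the large bore's axis.
- oil_bottle: Small dropper bottle, 33 mm across, 102 mm high, standing; origin at the centre of its underside. Bystander.
- hex_key: Black hex key, 31 x 94 x 7 mm, lying; origin at the centre of its underside. Bystander.
- v_block: Ground steel V-block at the right by the mug, 45 x 42 x 30 mm (the other V-block further left is fixed); origin at the centre of its underside. Bystander.

How it is judged:
On the way, in this order (a step that is already met when the one before it is completed fails the run):
1. the strap is swung aside while the lever still lies on the bench (value of joint strap above 1.2 rad and height (world z) of lever below 0.015 m), for 0.2 s.
2. the lever is lifted level, gripped at its balance point (horizontal distance between the grasp point and balance below 0.018 m and contact force between the fingers and lever above 2 N and height (world z) of each of lever, eye above 0.04 m and angle between lever's own z axis and vertical below 0.1 rad), for 0.3 s.
At the end, for the whole second after the job is handed in: Strap past 1.2 rad. Lever gripped within 18 mm of its balance point, still, level within 4 degrees, touching nothing but the fingers; underside 5 to 22 mm above the shoulder, large bore round the pilot (axes within 6 mm), small eye within 12 mm of straight above the small pin (value of joint strap above 1.2 rad and horizontal distance between the grasp point and balance below 0.018 m and contact force between the fingers and lever above 2 N and angle between lever's own z axis and vertical below 0.07 rad and horizontal distance between lever and shoulder below 0.006 m and z of lever in the frame of fixture between 0.049 and 0.066 m and horizontal distance between eye and pin below 0.012 m and contact force between lever and fixture below 0.5 N and linear speed of lever below 0.02 m/s and angular speed of lever below 0.15 rad/s); the arm keeps its last pose, push and grip.
It fails at once if the lever is tipped more than 15 degrees (angle between lever's own z axis and vertical above 0.26 rad).
It fails at once if the lever is forced against the fixture (over 20 N) (contact force between lever and fixture above 20 N).
It fails at once if the oil bottle is shifted more than 20 mm (distance of oil_bottle from where it was at the start of the episode above 0.02 m).
It fails at once if the hex key is shifted more than 20 mm (distance of hex_key from where it was at the start of the episode above 0.02 m).
It fails at once if the V-block is shifted more than 20 mm (distance of v_block from where it was at the start of the episode above 0.02 m).
It also fails if it takes over 61 s, if anything falls off the work surface, if the arm or the gripper's body presses on something with over 40 N, if the wrist force passes 120 N, or if a joint passes its speed limit or range.

## Working session

There is one attempt and no reset: what is moved stays moved. The work goes in short steps, Python scripts to look and compute and a shell command to move; the robot and the scene stay as the last step left them, time stands still between calls to the robot, and variables do not carry over. Pictures are saved under pics/ and viewed, at most 11 in all, crops included, and the job is handed in when it is done.

```bash
mkdir -p pics; cat > h.py <<'E'
import numpy as np,cv2
from rig import env
def snap(n,f):
    im=env.grab_frame(n); cv2.imwrite('pics/'+f,im[:,:,::-1]); return im
def ray(n,u,v,z,c=None):
    c=c or env.get_calibration(n); R=np.array(c['R']);t=np.array(c['t'])
    o=-R.T@t; d=R.T@np.array([(u-c['cx'])/c['fx'],(v-c['cy'])/c['fy'],1])
    return o+d*(z-o[2])/d[2]
def proj(n,X):
    c=env.get_calibration(n); p=np.array(c['R'])@np.array(X)+np.array(c['t'])
    return [c['fx']*p[0]/p[2]+c['cx'],c['fy']*p[1]/p[2]+c['cy']]
E
python3 - <<'E'
from h import *
s=env.read_state();print(s['t'],s['ee_pos'],s['tool_rot'],s['finger_gap'])
snap('top','top0.png');snap('side','side0.png')
for n in('top','side'):
    c=env.get_calibration(n);R=np.array(c['R']);print(n,-R.T@np.array(c['t']),c['fx'])
E
```

```text
0.0 [0.20266466 0.48386045 0.23060938] [-3.14001982e+00 -2.58604748e-04  2.74475119e+00] 0.08570364410187928
top [0.36001713 0.07064329 1.19698042] 484.8421939534765
side [0.26918271 1.15579157 0.91973643] 486.3655810399435
```

View pics/top0.png

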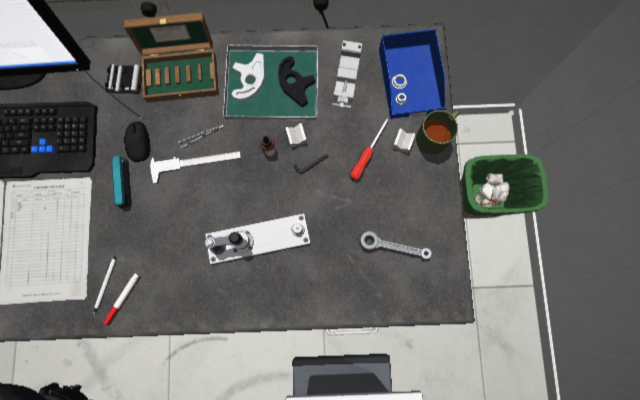

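View pics/side0.png

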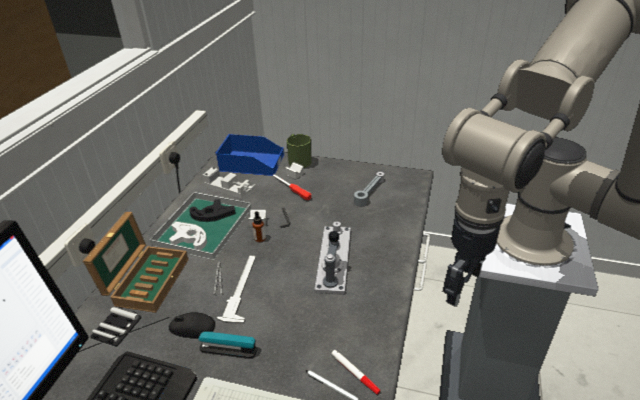

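```bash
python3 - <<'E'
from h import *
print(proj('top',[0,0,0]),proj('top',[0.203,.484,.231]),proj('side',[0.203,.484,.231]))
im=cv2.imread('pics/top0.png')
a=cv2.resize(im[205:275,195:325],None,fx=6,fy=6,interpolation=cv2.INTER_CUBIC)
b=cv2.resize(im[222:268,350:440],None,fx=6,fy=6,interpolation=cv2.INTER_CUBIC)
o=np.zeros((a.shape[0]+180,780,3),np.uint8);o[:420]=a
b=cv2.resize(im[227:264,350:440],(438,180),interpolation=cv2.INTER_CUBIC);o[420:,:438]=b
cv2.imwrite('pics/c1.png',o)
E
```

```text
[np.float64(357.14373111778474), np.float64(464.1146094124433)] [np.float64(103.45524091800931), np.float64(396.6979956023754)] [np.float64(461.57328258619555), np.float64(293.1034953722828)]
```

View pics/c1.png

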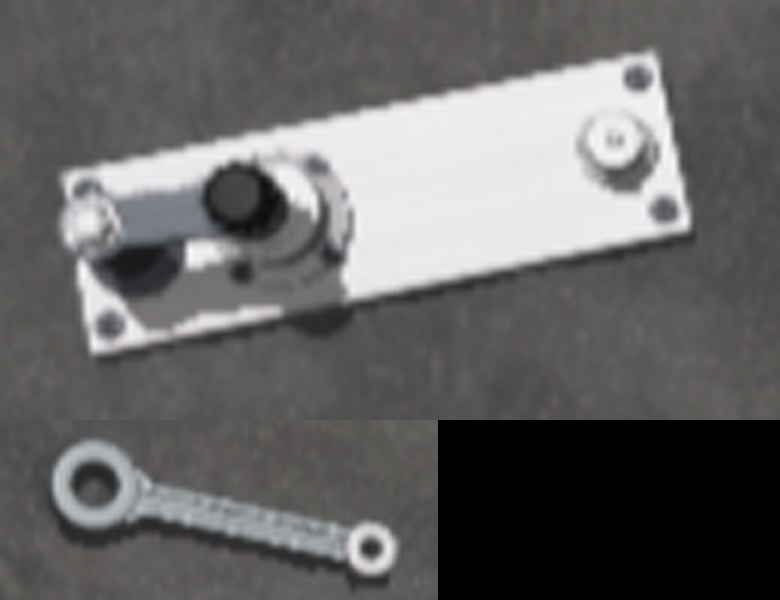

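```bash
python3 - <<'E'
from h import *
c=lambda u,v:((u+.5)/6-.5+195,(v+.5)/6-.5+205)
l=lambda u,v:((u+.5)/4.867-.5+350,(v+.5)/4.867-.5+227)
def P(n,p,z): r=ray('top',*p,z);print(n,r.round(4));return r
k=P('knob',c(237,198),.128);n=P('nut',c(90,222),.106);p=P('pin',c(614,142),.048)
C=[P('corner',c(*q),.014) for q in[(62,172),(655,52),(692,230),(97,352)]]
m=sum(C)/4;d=(C[1]-C[0]+C[2]-C[3])[:2];print('len',[np.linalg.norm(C[i]-C[(i+1)%4]) for i in range(4)])
f=np.arctan2(d[1],d[0]);e=d/np.linalg.norm(d);print('yaw',f,'origin',m[:2]-.039*e,'pin',m[:2]+.101*e,'pillar',m[:2]-.099*e)
b=P('bore',l(94,64),.032);y=P('eye',l(371,128),.028)
e=(y-b)[:2];print(np.linalg.norm(e),np.arctan2(e[1],e[0]),'bal',b[:2]+e/np.linalg.norm(e)*.05, np.linalg.norm((k-n)[:2]))
E
```

```text
knob [0.5091 0.2549 0.128 ]
nut [0.5052 0.3142 0.106 ]
pin [0.5369 0.1181 0.048 ]
corner [0.5386 0.3463 0.014 ]
corner [0.579  0.1015 0.014 ]
corner [0.5046 0.0888 0.014 ]
corner [0.4644 0.3315 0.014 ]
len [np.float64(0.24820271695854773), np.float64(0.07547668578111891), np.float64(0.24599267179430678), np.float64(0.07561422985472734)]
yaw -1.4069351816118516 origin [0.51528125 0.25550121] pin [0.53811929 0.11737654] pillar [0.50549352 0.3146975 ]
bore [ 0.5045 -0.054   0.032 ]
eye [ 0.4679 -0.1893  0.028 ]
0.14011109344639977 -1.8350350841663405 bal [ 0.49143993 -0.10229616] 0.05940709671749127
```

```bash
cat >> h.py <<'E'
from scipy.spatial.transform import Rotation as Ro
def goal(x,y,z,yaw):
    s=env.read_state();R=Ro.from_euler('xyz',s['tool_rot']);y0=s['tool_rot'][2]
    d=R.inv().apply(np.array([x,y,z])-s['ee_pos'])/.8
    w=(y0-yaw+np.pi)%(2*np.pi)-np.pi
    print('t',round(s['t'],2),'tx,ty,tz',d.round(4),'spin',round(w/(np.pi/2),4))
E
python3 -c "
from h import *
goal(.509,.2549,.20,1.63)"
```

```text
t 0.1 tx,ty,tz [-0.4638 -0.116   0.0384] spin 0.7097
```

```bash
python3 -m creep '[{"grip":0.1,"tx":-0.464,"ty":-0.116,"tz":0.038,"spin":0.71},{"grip":0.1,"tx":-0.464,"ty":-0.116,"tz":0.038,"spin":0.71},{"grip":0.1,"tx":-0.464,"ty":-0.116,"tz":0.038,"spin":0.71},{"grip":0.1,"tx":-0.464,"ty":-0.116,"tz":0.038,"spin":0.71},{"grip":0.1,"tx":-0.464,"ty":-0.116,"tz":0.038,"spin":0.71},{"grip":0.1,"tx":-0.464,"ty":-0.116,"tz":0.038,"spin":0.71},{"grip":0.1,"tx":-0.464,"ty":-0.116,"tz":0.038,"spin":0.71},{"grip":0.1,"tx":-0.464,"ty":-0.116,"tz":0.038,"spin":0.71},{"grip":0.1,"tx":-0.464,"ty":-0.116,"tz":0.038,"spin":0.71},{"grip":0.1,"tx":-0.464,"ty":-0.116,"tz":0.038,"spin":0.71}]' 60
python3 - <<'E'
from h import *
goal(.509,.2549,.107,1.63)
c=env.get_calibration('wrist');snap('wrist','w1.png')
for X in ([.509,.2549,.128],[.5055,.3145,.108],[.5381,.1174,.05]):print(proj('wrist',X))
E
```

```text
t: 1.35
ee_pos: [0.5084, 0.2563, 0.2013]
tool_rot: [3.141, -0.0, 1.632]
force: [-0.2, -0.0, 0.3]
finger_gap: 0.0472
grasp_force: 0.0
t 1.35 tx,ty,tz [-0.0019  0.0006  0.1178] spin 0.0013
[np.float64(321.68682396104975), np.float64(215.09625628441228)]
[np.float64(321.8246748845233), np.float64(128.84615555252432)]
[np.float64(339.4765961195687), np.float64(306.6253885743283)]
```

View pics/w1.png

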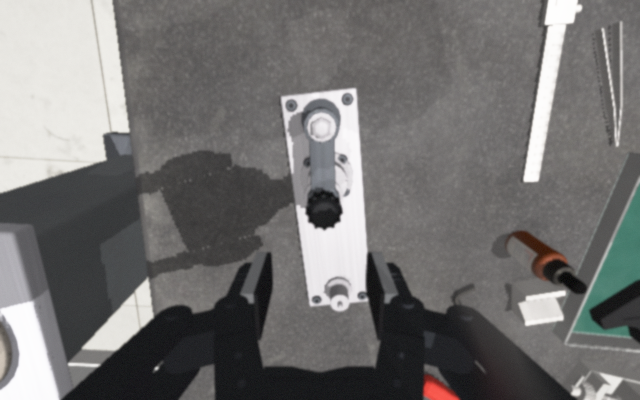

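```bash
python3 -m creep '[{"grip":0.1,"tz":0.06},{"grip":0.1,"tz":0.117},{"grip":0.1,"tz":0.117},{"grip":0.1,"tz":0.117}]'
python3 - <<'E'
from h import *
for a in (.4,.7,1.0,1.3,1.55,1.75):
    f=-1.407-a; print(a,end=' '); goal(.5055+.06*np.cos(f),.3145+.06*np.sin(f),.107,f+np.pi)
E
```

```text
0.4 t 1.4 tx,ty,tz [ 0.0012 -0.0214  0.1179] spin 0.1892
0.7 t 1.4 tx,ty,tz [ 0.0109 -0.0416  0.1178] spin 0.3801
1.0 t 1.4 tx,ty,tz [ 0.0261 -0.058   0.1178] spin 0.5711
1.3 t 1.4 tx,ty,tz [ 0.0456 -0.0692  0.1178] spin 0.7621
1.55 t 1.4 tx,ty,tz [ 0.0637 -0.0738  0.1178] spin 0.9213
1.75 t 1.4 tx,ty,tz [ 0.0786 -0.0742  0.1178] spin 1.0486schema error: expected keys grip, tx, ty, tz, spin
```

```bash
python3 -m creep '[{"grip":0.1,"tx":0,"ty":0,"tz":0.06,"spin":0},{"grip":0.1,"tx":0,"ty":0,"tz":0.117,"spin":0},{"grip":0.1,"tx":0,"ty":0,"tz":0.117,"spin":0},{"grip":0.1,"tx":0,"ty":0,"tz":0.117,"spin":0}]'
```

```text
t: 1.9
ee_pos: [0.5102, 0.2559, 0.1091]
tool_rot: [3.139, -0.001, 1.63]
force: [0.8, 0.4, 0.9]
finger_gap: 0.047
grasp_force: 0.0
```

```bash
python3 -m creep '[{"grip":0.1,"tx":0,"ty":-0.010,"tz":0,"spin":0.1},{"grip":0.1,"tx":0.001,"ty":-0.021,"tz":0,"spin":0.19},{"grip":0.1,"tx":0.005,"ty":-0.031,"tz":0,"spin":0.28},{"grip":0.1,"tx":0.011,"ty":-0.042,"tz":0,"spin":0.38},{"grip":0.1,"tx":0.018,"ty":-0.050,"tz":0,"spin":0.47},{"grip":0.1,"tx":0.026,"ty":-0.058,"tz":0,"spin":0.57},{"grip":0.1,"tx":0.035,"ty":-0.064,"tz":0,"spin":0.66},{"grip":0.1,"tx":0.0456,"ty":-0.069,"tz":0,"spin":0.76},{"grip":0.1,"tx":0.055,"ty":-0.072,"tz":0,"spin":0.84},{"grip":0.1,"tx":0.064,"ty":-0.074,"tz":0,"spin":0.92},{"grip":0.1,"tx":0.071,"ty":-0.0745,"tz":0,"spin":0.98},{"grip":0.1,"tx":0.081,"ty":-0.0742,"tz":0,"spin":1.0},{"grip":0.1,"tx":0.084,"ty":-0.0742,"tz":0,"spin":1.0},{"grip":0.1,"tx":0.084,"ty":-0.0742,"tz":0,"spin":1.0},{"grip":0.1,"tx":0.084,"ty":-0.0742,"tz":-0.05,"spin":1.0},{"grip":0.1,"tx":0.084,"ty":-0.0742,"tz":-0.12,"spin":1.0},{"grip":0.1,"tx":0.084,"ty":-0.0742,"tz":-0.12,"spin":1.0}]'
python3 - <<'E'
from h import *
goal(.4914,-.1023,.10,1.307)
im=snap('top','top1.png')
cv2.imwrite('pics/c2.png',cv2.resize(im[195:285,185:315,::-1],None,fx=6,fy=6,interpolation=cv2.INTER_CUBIC))
E
```

```text
t: 4.03
ee_pos: [0.4486, 0.3199, 0.2085]
tool_rot: [-3.137, -0.01, 0.059]
force: [0.4, -0.9, -0.1]
finger_gap: 0.0467
grasp_force: 0.0
t 4.03 tx,ty,tz [0.0209 0.5306 0.1335] spin -0.7945
```

View pics/c2.png

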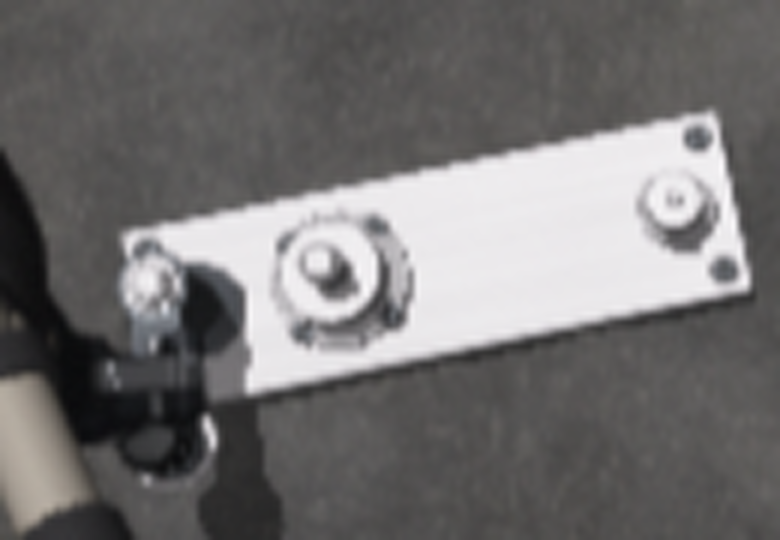

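```bash
python3 -m creep '[{"grip":0.1,"tx":0.021,"ty":0.5306,"tz":0,"spin":-0.7945},{"grip":0.1,"tx":0.021,"ty":0.5306,"tz":0,"spin":-0.7945},{"grip":0.1,"tx":0.021,"ty":0.5306,"tz":0,"spin":-0.7945},{"grip":0.1,"tx":0.021,"ty":0.5306,"tz":0.0,"spin":-0.7945},{"grip":0.1,"tx":0.021,"ty":0.5306,"tz":0.0,"spin":-0.7945},{"grip":0.1,"tx":0.021,"ty":0.5306,"tz":0.0,"spin":-0.7945},{"grip":0.1,"tx":0.021,"ty":0.5306,"tz":0.0,"spin":-0.7945},{"grip":0.1,"tx":0.021,"ty":0.5306,"tz":0.0,"spin":-0.7945},{"grip":0.1,"tx":0.021,"ty":0.5306,"tz":0.0,"spin":-0.7945},{"grip":0.1,"tx":0.021,"ty":0.5306,"tz":0.0,"spin":-0.7945}]'
python3 - <<'E'
from h import *
goal(.4914,-.1023,.007,1.307)
c=lambda u,v:((u+.5)/6-.5+185,(v+.5)/6-.5+195)
b=ray('top',*c(320,262),.074);p=ray('top',*c(674,199),.05)
q=ray('top',*c(328,280),.044)
print(b,q,p,np.linalg.norm((p-b)[:2]),np.arctan2(*(p-b)[1::-1]))
im=snap('wrist','w2.png')
for X in ([.5045,-.054,.032],[.4679,-.1893,.028],[.4914,-.1023,.025]):print(proj('wrist',X))
E
```

```text
t: 5.32
ee_pos: [0.4872, -0.1035, 0.2024]
tool_rot: [-3.14, -0.001, 1.306]
force: [-0.2, 0.4, 0.5]
finger_gap: 0.0468
grasp_force: 0.0
t 5.33 tx,ty,tz [0.0026 0.0052 0.2442] spin -0.0009
[0.51472484 0.25525689 0.074     ] [0.51151626 0.25703523 0.044     ] [0.53776874 0.11800719 0.05      ] 0.13917076382863597 -1.4044501593843712
[np.float64(324.6777533575293), np.float64(126.58431982694921)]
[np.float64(323.94137387779034), np.float64(254.0020289376496)]
[np.float64(324.27854639060985), np.float64(175.15887939508355)]
```

View pics/w2.png

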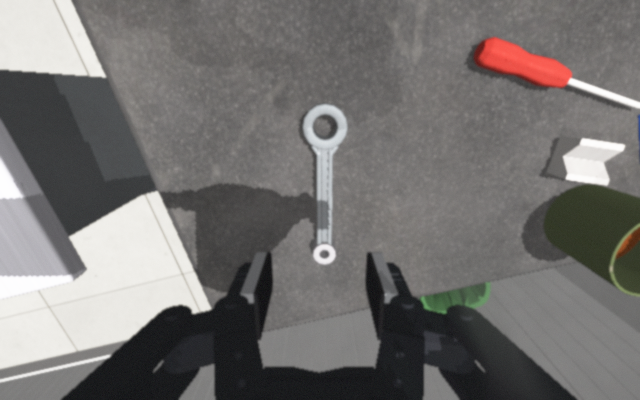

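```bash
python3 -m creep '[{"grip":0.1,"tx":0.0026,"ty":0.0052,"tz":0.07,"spin":0},{"grip":0.1,"tx":0.0026,"ty":0.0052,"tz":0.14,"spin":0},{"grip":0.1,"tx":0.0026,"ty":0.0052,"tz":0.20,"spin":0},{"grip":0.1,"tx":0.0026,"ty":0.0052,"tz":0.23,"spin":0},{"grip":0.1,"tx":0.0026,"ty":0.0052,"tz":0.243,"spin":0},{"grip":0.1,"tx":0.0026,"ty":0.0052,"tz":0.243,"spin":0},{"grip":0.1,"tx":0.0026,"ty":0.0052,"tz":0.243,"spin":0}]' 80; python3 -c "
from h import *
goal(.4914,-.1023,.007,1.307)"
```

```text
t: 6.25
ee_pos: [0.4933, -0.103, 0.01]
tool_rot: [3.139, 0.0, 1.307]
force: [-0.3, -0.1, -0.4]
finger_gap: 0.0472
grasp_force: 0.0
t 6.25 tx,ty,tz [ 0.0002 -0.0025  0.0037] spin 0.0001
```

```bash
python3 -m creep '[{"grip":0.1,"tx":0,"ty":-0.0025,"tz":0.003,"spin":0},{"grip":0.1,"tx":0,"ty":-0.0025,"tz":0.003,"spin":0},{"grip":-1,"tx":0,"ty":-0.0025,"tz":0.003,"spin":0},{"grip":-1,"tx":0,"ty":-0.0025,"tz":0.003,"spin":0},{"grip":-1,"tx":0,"ty":-0.0025,"tz":0.003,"spin":0},{"grip":-1,"tx":0,"ty":-0.0025,"tz":0.003,"spin":0},{"grip":-1,"tx":0,"ty":-0.0025,"tz":0.003,"spin":0},{"grip":-1,"tx":0,"ty":-0.0025,"tz":0.003,"spin":0}]' 80
```

```text
t: 7.25
ee_pos: [0.4914, -0.1029, 0.0072]
tool_rot: [3.139, 0.0, 1.307]
force: [1.1, -0.2, 6.4]
finger_gap: 0.014
grasp_force: 79.2
```

```bash
python3 -m creep '[{"grip":-1,"tx":0,"ty":0,"tz":-0.01,"spin":0},{"grip":-1,"tx":0,"ty":0,"tz":-0.03,"spin":0},{"grip":-1,"tx":0,"ty":0,"tz":-0.06,"spin":0},{"grip":-1,"tx":0,"ty":0,"tz":-0.09,"spin":0},{"grip":-1,"tx":0,"ty":0,"tz":-0.12,"spin":0},{"grip":-1,"tx":0,"ty":0,"tz":-0.14,"spin":0},{"grip":-1,"tx":0,"ty":0,"tz":-0.15,"spin":0},{"grip":-1,"tx":0,"ty":0,"tz":-0.15,"spin":0},{"grip":-1,"tx":0,"ty":0,"tz":-0.15,"spin":0}]'
python3 - <<'E'
from h import *
s=env.read_state();print(s['ee_pos'],s['tool_rot'],s['force'],s['moment'])
snap('wrist','w3.png')
p=s['ee_pos'];e=np.array([np.cos(1.306),np.sin(1.306)])
for r,z in ((.05,.032),(-.09,.028)):
    print(proj('wrist',[*(p[:2]+r*e),p[2]-.007+z]))
E
```

```text
t: 8.38
ee_pos: [0.4898, -0.1023, 0.1256]
tool_rot: [-3.14, -0.0, 1.307]
force: [0.4, -0.6, -5.4]
finger_gap: 0.0139
grasp_force: 78.7
[ 0.48984804 -0.10230015  0.12563449] [-3.13964871e+00 -2.72411378e-04  1.30668633e+00] [ 0.41427254 -0.55019848 -5.38154501] [ 0.03309157  0.02913792 -0.04321845]
[np.float64(322.7745251511505), np.float64(182.46721733714432)]
[np.float64(321.6214940704673), np.float64(431.31395421872094)]
```

View pics/w3.png

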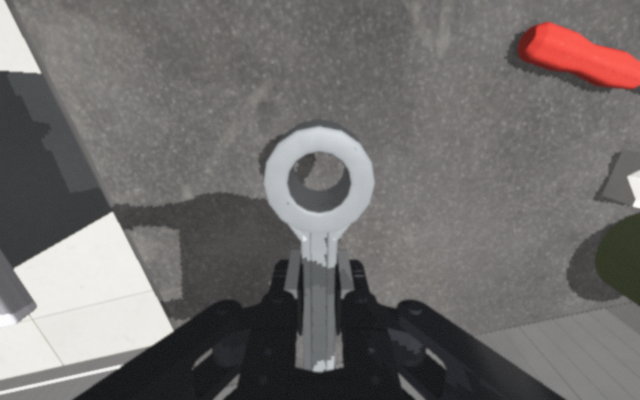

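```bash
python3 -c "
from h import *
goal(.5231,.2054,.1256,1.736)"
```

```text
t 8.43 tx,ty,tz [ 3.821e-01 -6.030e-02  2.000e-04] spin -0.2733
```

```bash
python3 -m creep '[{"grip":-1,"tx":0.01,"ty":-0.002,"tz":0,"spin":-0.01},{"grip":-1,"tx":0.03,"ty":-0.005,"tz":0,"spin":-0.03},{"grip":-1,"tx":0.07,"ty":-0.011,"tz":0,"spin":-0.05},{"grip":-1,"tx":0.12,"ty":-0.019,"tz":0,"spin":-0.09},{"grip":-1,"tx":0.17,"ty":-0.027,"tz":0,"spin":-0.12},{"grip":-1,"tx":0.22,"ty":-0.035,"tz":0,"spin":-0.16},{"grip":-1,"tx":0.27,"ty":-0.043,"tz":0,"spin":-0.19},{"grip":-1,"tx":0.31,"ty":-0.049,"tz":0,"spin":-0.22},{"grip":-1,"tx":0.345,"ty":-0.055,"tz":0,"spin":-0.25},{"grip":-1,"tx":0.37,"ty":-0.059,"tz":0,"spin":-0.265},{"grip":-1,"tx":0.382,"ty":-0.0603,"tz":0,"spin":-0.2733},{"grip":-1,"tx":0.382,"ty":-0.0603,"tz":0,"spin":-0.2733},{"grip":-1,"tx":0.382,"ty":-0.0603,"tz":0,"spin":-0.2733},{"grip":-1,"tx":0.382,"ty":-0.0603,"tz":0,"spin":-0.2733},{"grip":-1,"tx":0.382,"ty":-0.0603,"tz":0,"spin":-0.2733}]'
python3 - <<'E'
from h import *
goal(.5231,.2054,.1256,1.736)
a=snap('wrist','w4.png');b=snap('top','t4.png')
print(proj('wrist',[.5148,.2554,.074]),proj('top',[.5148,.2554,.074]),proj('top',[.5148,.2554,.1506]))
o=np.zeros((600,800,3),np.uint8)
o[:400,:400]=cv2.resize(a[100:260,240:400],(400,400),interpolation=cv2.INTER_CUBIC)
o[:400,400:]=cv2.resize(b[210:260,220:270],(400,400),interpolation=cv2.INTER_CUBIC)
o[400:,:]=cv2.resize(b[215:245,200:320],(800,200),interpolation=cv2.INTER_CUBIC)
cv2.imwrite('pics/c4.png',o[:,:,::-1])
E
```

```text
t: 10.3
ee_pos: [0.5238, 0.2045, 0.1266]
tool_rot: [3.142, 0.0, 1.735]
force: [0.4, 0.0, -4.7]
finger_gap: 0.0139
grasp_force: 78.6
t 10.3 tx,ty,tz [ 0.0013 -0.0007  0.0012] spin -0.0006
[np.float64(320.7046212849859), np.float64(147.6443537098036)] [np.float64(237.85516428969393), np.float64(238.22035288644759)] [np.float64(232.04578368894028), np.float64(233.62644937460564)]
```

View pics/c4.png

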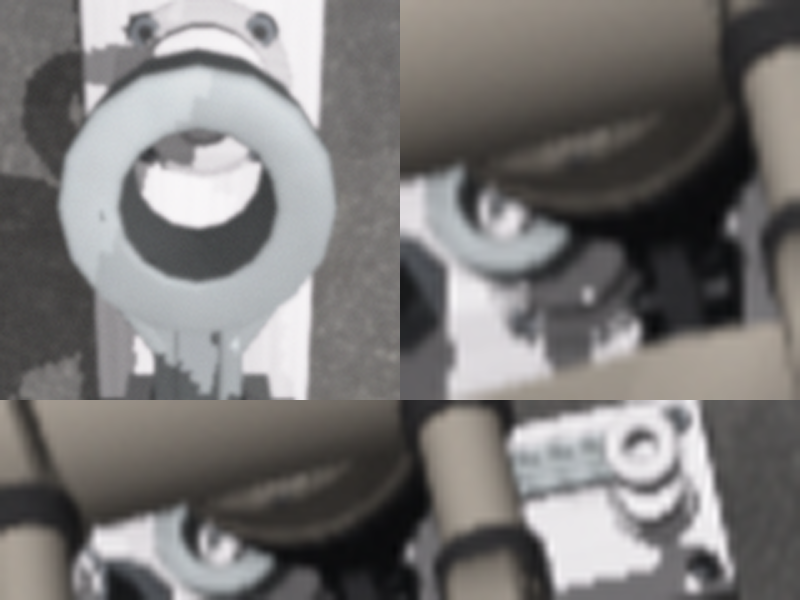

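```bash
python3 -m creep '[{"grip":-1,"tx":0.001,"ty":-0.0007,"tz":0.01,"spin":0},{"grip":-1,"tx":0.001,"ty":-0.0007,"tz":0.03,"spin":0},{"grip":-1,"tx":0.001,"ty":-0.0007,"tz":0.047,"spin":0},{"grip":-1,"tx":0.001,"ty":-0.0007,"tz":0.047,"spin":0},{"grip":-1,"tx":0.001,"ty":-0.0007,"tz":0.047,"spin":0},{"grip":-1,"tx":0.001,"ty":-0.0007,"tz":0.047,"spin":0}]'
python3 - <<'E'
from h import *
p=ray('top',296.3,222.0,.1476);print('eye before',p)
goal(.5231,.2054,.0875,1.736)
a=snap('wrist','w5.png');b=snap('top','t5.png')
z=env.read_state()['ee_pos'][2]-.007;print('z',z)
print(proj('wrist',[.5148,.2554,.074]),proj('wrist',[.5148,.2554,z+.032]),proj('wrist',[.5148,.2554,.044]),
 'top bore',proj('top',[.5148,.2554,z+.032]),'tip',proj('top',[.5148,.2554,.074]),'eye',proj('top',[.5379,.1175,z+.028]))
o=np.zeros((600,800,3),np.uint8)
o[:400,:400]=cv2.resize(a[100:260,240:400],(400,400),interpolation=cv2.INTER_CUBIC)
o[:400,400:]=cv2.resize(b[215:255,215:255],(400,400),interpolation=cv2.INTER_CUBIC)
o[400:,:200]=cv2.resize(b[215:240,285:310],(200,200),interpolation=cv2.INTER_CUBIC)
cv2.imwrite('pics/c5.png',o[:,:,::-1])
E
```

```text
t: 11.15
ee_pos: [0.5234, 0.2059, 0.0894]
tool_rot: [3.14, -0.0, 1.736]
force: [-0.5, 0.3, -5.1]
finger_gap: 0.0141
grasp_force: 78.5
eye before [0.53542493 0.114947   0.1476    ]
t 11.15 tx,ty,tz [-0.0005 -0.0005  0.0024] spin 0.0
z 0.08241058617323567
[np.float64(321.68014268141803), np.float64(161.98591758405482)] [np.float64(322.6829663437572), np.float64(183.62298449696553)] [np.float64(321.1986918750872), np.float64(151.5980660573353)] top bore [np.float64(234.88989395800962), np.float64(235.8754960546335)] tip [np.float64(237.85516428969393), np.float64(238.22035288644759)] eye [np.float64(295.91592500411474), np.float64(223.6442515784442)]
```

View pics/c5.png

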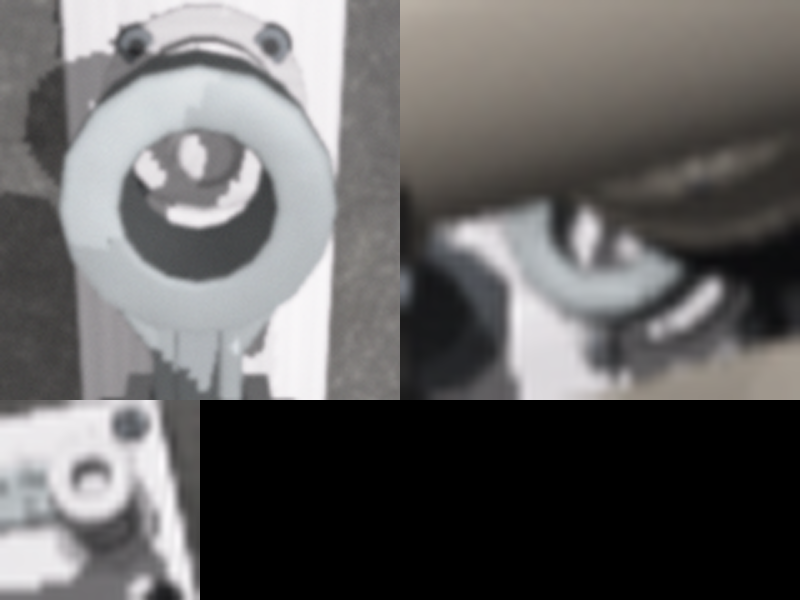

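```bash
python3 -m creep '[{"grip":-1,"tx":-0.0003,"ty":0.0015,"tz":0,"spin":0},{"grip":-1,"tx":-0.0003,"ty":0.0015,"tz":0.004,"spin":0},{"grip":-1,"tx":-0.0003,"ty":0.0015,"tz":0.008,"spin":0},{"grip":-1,"tx":-0.0003,"ty":0.0015,"tz":0.012,"spin":0},{"grip":-1,"tx":-0.0003,"ty":0.0015,"tz":0.014,"spin":0},{"grip":-1,"tx":-0.0003,"ty":0.0015,"tz":0.014,"spin":0},{"grip":-1,"tx":-0.0003,"ty":0.0015,"tz":0.014,"spin":0}]'
python3 - <<'E'
from h import *
goal(.5231,.2054,.0635,1.736)
a=snap('wrist','w6.png');s=env.read_state();z=s['ee_pos'][2]-.007;print(z,s['ee_pos'],s['moment'])
print([np.round(proj('wrist',[.5148,.2554,q]),1) for q in(.074,z,z+.032)])
cv2.imwrite('pics/c6.png',cv2.resize(a[120:240,260:380,::-1],(600,600),interpolation=cv2.INTER_CUBIC))
E
```

```text
t: 12.12
ee_pos: [0.5243, 0.2058, 0.0778]
tool_rot: [3.141, -0.0, 1.736]
force: [-0.4, 0.2, -3.9]
finger_gap: 0.0142
grasp_force: 78.5
t 12.12 tx,ty,tz [-0.0002 -0.0016  0.0179] spin 0.0
0.07082312529495183 [0.52430855 0.20575301 0.07782313] [0.03032837 0.0040597  0.0225578 ]
[array([319.8, 166.5]), array([319.8, 165.1]), array([320.1, 183. ])]
```

View pics/c6.png

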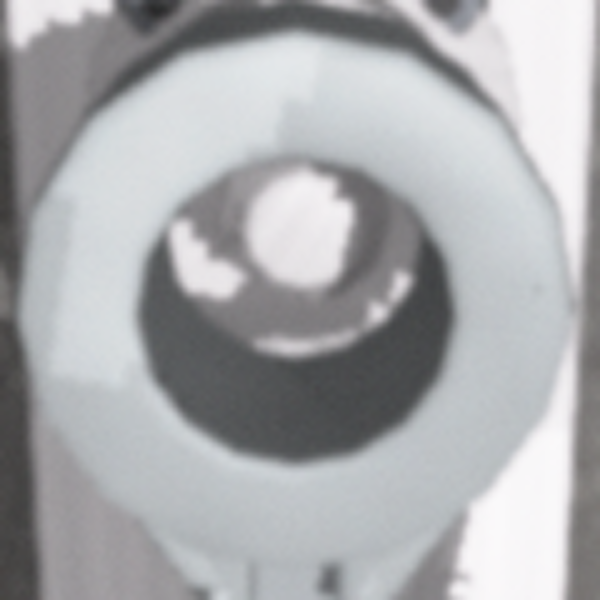

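```bash
python3 -m creep '[{"grip":-1,"tx":0,"ty":0.0004,"tz":0.003,"spin":0},{"grip":-1,"tx":0,"ty":0.0004,"tz":0.006,"spin":0},{"grip":-1,"tx":0,"ty":0.0004,"tz":0.009,"spin":0},{"grip":-1,"tx":0,"ty":0.0004,"tz":0.012,"spin":0},{"grip":-1,"tx":0,"ty":0.0004,"tz":0.015,"spin":0},{"grip":-1,"tx":0,"ty":0.0004,"tz":0.0175,"spin":0},{"grip":-1,"tx":0,"ty":0.0004,"tz":0.0175,"spin":0},{"grip":-1,"tx":0,"ty":0.0004,"tz":0.0175,"spin":0},{"grip":-1,"tx":0,"ty":0.0004,"tz":0.0175,"spin":0},{"grip":-1,"tx":0,"ty":0.0004,"tz":0.0175,"spin":0}]'
python3 - <<'E'
from h import *
a=snap('wrist','w7.png');b=snap('top','t7.png');s=env.read_state();z=s['ee_pos'][2]-.007;print(z,s['ee_pos'],s['force'],s['moment'])
print([np.round(proj('wrist',[.5148,.2554,q]),1) for q in(.074,z,z+.032)],'eye',proj('top',[.5379,.1175,z+.028]))
o=np.zeros((600,800,3),np.uint8)
o[:,:600]=cv2.resize(a[120:240,260:380],(600,600),interpolation=cv2.INTER_CUBIC)
o[:200,600:]=cv2.resize(b[215:240,285:310],(200,200),interpolation=cv2.INTER_CUBIC)
o[200:400,600:]=cv2.resize(b[225:285,190:250],(200,200),interpolation=cv2.INTER_CUBIC)
cv2.imwrite('pics/c7.png',o[:,:,::-1])
E
```

```text
t: 13.42
ee_pos: [0.5246, 0.2058, 0.0638]
tool_rot: [3.141, -0.0, 1.736]
force: [0.2, 0.3, -4.3]
finger_gap: 0.0138
grasp_force: 78.5
0.05675823607531339 [0.52456438 0.20578934 0.06375824] [-0.70145686 -0.19860123 -4.9894106 ] [-0.00691962  0.04363779  0.04720272]
[array([319.3, 173.7]), array([319.3, 165. ]), array([319.4, 183. ])] eye [np.float64(296.44576250123396), np.float64(225.41303761672447)]
```

View pics/c7.png

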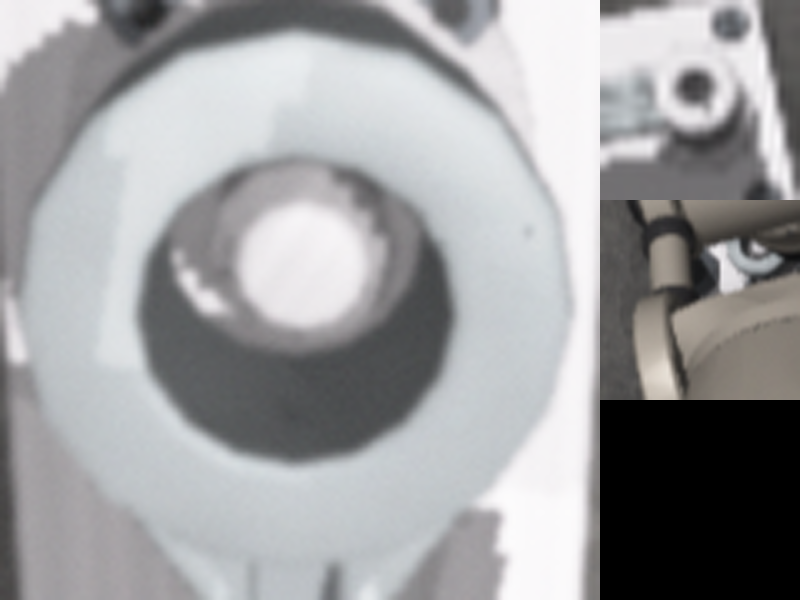

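```bash
python3 -c "
from rig import env
print(max(abs(v) for v in env.read_state()['dq']))
print(env.job_done())"
```

```text
0.001641167230936148
the job is handed in; nothing more can be done
None
```

The strap is swung aside (about 1.6 rad, judged by eye from one top-camera picture), and the lever is held level and still with its underside about 12.8 mm above the shoulder. The bore is about 0.5 mm off the post's axis and the eye within about 1 mm of straight above the pin. The job was handed in at about 13.5 s with no contact showing in the wrist force; it returned no verdict.

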